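# Refit the selector knob on the dishwasher control unit and hold it pressed

## Task

Lift the upturned grey beaker off the bare D-shaft of the dishwasher's control unit and stand it, mouth down as it is, on the steel bench clear of the unit. Then take the black pointer knob, turn it so that the flat in its bore matches the flat of the shaft, push it fully home on the shaft, and press it in against the shaft's spring as far as it goes. Finish while still holding the knob pressed in (do not let go), and leave the bowl, the tumbler and the cutlery tray where they are.

Things in the scene. Friction and masses are not known exactly. Their poses are not given: they have to be found in the camera images.
- beaker_center (a point): Grey plastic beaker, a plain cylinder 62 mm in diameter, 76 mm high, wall 3 mm, about 100 g, standing upside down (open mouth down) on the unit's panel over the shaft. This point is on its axis, half-way up (38 mm above its lower rim); z up along its axis. It is to stay mouth down.
- knob_center (a point): Black plastic pointer knob, teardrop-shaped from above, 34 mm high, about 90 g, standing on the bench, bore down. Two parallel flat flanks 34 mm apart face its own +y and -y (grip there; flat 16 mm to either side of the axis); pointed nose with a white line to +x, round tail 24 mm to -x. This point: on the bore axis, half-way up (17 mm above the underside); x to the nose, z up.
- knob_nose (a point): Tip of the knob's nose, 36 mm from the bore axis along the knob's x, 17 mm above its underside. The knob's underside has a D-shaped blind bore 22 mm in diameter, 20 mm deep, its flat on the nose side, 3.5 mm from the bore axis: rightly on the shaft, the nose points the way the shaft's flat faces.
- shaft_top (a point): Upright steel D-shaft 20 mm in diameter, flat 2.5 mm from its axis, round rim chamfered 1 mm, 30 mm tall above the panel; it does not turn. This point: on the axis of the round part, at the top face, moving down when pressed; its x is the way the flat faces, z up. With the knob fully home the bore's end rests on this face, knob_center 3 mm below it, knob's underside 10 mm over the panel.
- shaft (a joint): How far the D-shaft is pressed down into the unit: 0 = out, 0.006 m = at its stop. A spring pushes it back out: about 4 N to start it moving, about 10 N at the stop.
- unit: Control unit of the dishwasher, fixed on the bench: a metal box 180 mm (its x) by 200 mm (its y), 70 mm high, flat grey panel on top; low buttons 4 mm high in a row along its far (+x) edge. Origin at the centre of its underside, at bench height 0. The shaft stands near the middle of the panel, its place and turn differing between starts.
- bowl: White bowl, 90 mm across, 40 mm high, on the bench to one side of the unit (the knob is on the other). Bystander. Origin at the centre of its underside.
- tumbler: Green glass tumbler, 68 mm across, 90 mm high. Bystander. Origin at the centre of its underside.
- tray: Grey cutlery tray with three compartments, 120 mm (its x) by 300 mm (its y), 70 mm high, beyond the unit. Bystander. Origin at the centre of its underside.

How it is judged (in metres and radians):
On the way:
1. the beaker stands on the bench, clear of the shaft, and is let go (height (world z) of beaker_center below 0.046 m and angle between beaker_center's own z axis and vertical below 0.15 rad and horizontal distance between beaker_center and shaft_top above 0.085 m and contact force between the fingers and beaker below 0.3 N), for 0.2 s.
At the end, for the whole second after the job is handed in: Knob home (2 mm of full depth, axes within 3.5 mm, tilt under 7 degrees, nose within 9 mm of the flat's direction), shaft in at least 4.5 of 6 mm, fingers on the knob with over 2 N; beaker standing mouth down on the bench (within 8 degrees), let go, over 85 mm from the shaft (all of step 1 and horizontal distance between knob_center and shaft_top below 0.0035 m and z of knob_center in the frame of shaft_top below -0.001 m and x of knob_nose in the frame of shaft_top above 0.02 m and y of knob_nose in the frame of shaft_top between -0.009 and 0.009 m and angle between knob_center's own z axis and vertical below 0.12 rad and value of joint shaft above 0.0045 m and contact force between the fingers and knob above 2 N); the arm keeps its last pose, push and grip.
It fails at once if the beaker is tipped over (angle between beaker_center's own z axis and vertical above 0.8 rad).
It fails at once if the bowl is disturbed (moved more than 25 mm) (distance of bowl from where it was at the start of the episode above 0.025 m).
It fails at once if the tumbler is disturbed (moved more than 25 mm) (distance of tumbler from where it was at the start of the episode above 0.025 m).
It fails at once if the tray is disturbed (moved more than 25 mm) (distance of tray from where it was at the start of the episode above 0.025 m).
It also fails if it takes over 61 s, if anything falls off the work surface, if the arm or the gripper's body presses on something with over 40 N, if the wrist force passes 120 N, or if a joint passes its speed limit or range.

## Robot

A 6-joint arm with a two-finger parallel gripper is mounted at the origin on the work surface. World frame = base frame: x ahead of the robot, y to its left, z up, the work surface at z = 0. Lengths are in mm, angles in rad, forces in N, time in s.
With the tool pointing down it reaches from about 350 to 775 mm from the base axis. Payload 7.3 kg.
Tool frame: the origin (TCP) lies on the front face of the gripper's body, between the roots of the fingers; the fingertips stand 66 mm ahead of it and the grasp point (between the pads) lies 47 mm ahead of it (bot.tip_extent is the distance from the TCP to the fingertips, in mm); z points along the fingers, y is the line along which they close (so a half turn about z gives the same grasp; the last joint's range is limited). The gripper opens to 92 mm and grips with 3 to 60 N. Pads are 19 mm wide; open, the fingers measure 130 mm over their backs; the gripper's body (75 mm by 190 mm) begins 47 mm behind the grasp point.
Start: joints at [-1.433, 0.342, 1.524, -0, 1.275, -0.146], TCP at [147.024, -504.006, 292.241] pointing down, gripper open.
Joint ranges: [-2.53, 2.53], [-0.77, 2.02], [0.04, 2.7], [-1, 4.14], [0.28, 2.66], [-3.11, 3.11]. Speed limits (rad/s): [2.57, 2.57, 3.14, 3.14, 3.14, 3.14].

## Interface

Orientations are given as [roll, pitch, yaw] about the fixed x, y, z axes, in that order (R = Rz(yaw) Ry(pitch) Rx(roll)).
In Python, from plant import readout, viewer, order, bot gives the robot as it stands.
- The arm moves only by the shell command python3 -m creep 'ROWS'. ROWS is text: rows parted by semicolons, each of 7 numbers parted by spaces: the shift along the world's x, y, z in m, then the turn, a rotation vector about the world's x, y, z in rad, then the opening in per cent of the stroke, from 0 (shut) to 100 (fully open). A call has 1 to 8 rows; each row shifts and turns the commanded pose from where the row before left it; what a row does not reach is not made up. A row lasts 1/12 s, in which the tool goes at most 41.7 mm and 7.16 degrees, less where a joint would pass 70% of its speed; a pose out of reach is approached as far as the arm can. A call is refused whole if a number of a shift passes 0.0417 or a number of a turn 0.125, either way. A call with a gripper value outside its range is refused whole. The fingers move at their own pace and stop on an object; the grip force is fixed at half the most. Time passes only in rows, so rows that do not move let the fingers close. It gives the time, the measured TCP pose, the force, the opening and the grip force at its end, in the units of the state.
- readout.get_obs(): the state, without advancing time (a new reading comes with each control period).
- viewer.capture(name): name is "scene" or "side" or "wrist"; returns the picture (384x512x3 uint8, red, green, blue); there is no depth.
- viewer.camera_info(name): a dict with "fx", "fy", "cx", "cy" (pixels), "origin" and "rotation" of the camera in the world. Camera axes: x right, y up, looking along -z (the intrinsics and any distortion apply to the point x, -y, -z); pixel columns grow to the right and rows downward; lengths in mm; the calibration is good to about 2 mm. A picture is of the moment at which its call begins: read the wrist's pose just before it. camera_info takes no time and is no camera call; for the wrist camera it gives the pose at the moment of the call.
- order.close_job(): hands the job in; it is judged then, once.
The state is a dict: "time": time; "joint_positions": joint angles; "dq": joint speeds; "tau": joint torques, N m; "tool_pos": TCP position; "tcp_rot": TCP orientation; "contact_force": force on the tool from outside, world axes, zero at the start; "moment": the same for the moment, N m; "grip_width": finger opening in mm; "finger_force": force on a finger pad.
Only numpy, scipy, OpenCV 4.12 (cv2) and the standard library are available. Lean on these libraries where they do the work, as an engineer would, in place of code of your own. Each camera call takes 0.05 s, during which the arm holds its last target. There are 200 camera calls.

## Working session

There is one attempt and no reset: what is moved stays moved. The work goes in short steps, Python scripts to look and compute and a shell command to move; the robot and the scene stay as the last step left them, time stands still between calls to the robot, and variables do not carry over. Pictures are saved under pics/ and viewed, at most 10 in all, crops included, and the job is handed in when it is done.

```bash
mkdir -p pics
cat > h.py <<'E'
from plant import readout, viewer, order, bot
import numpy as np, cv2
def cap(n,f):
    i=viewer.camera_info(n); im=viewer.capture(n); cv2.imwrite('pics/'+f,im[:,:,::-1]); return im,i
def ray(i,u,v):
    d=np.array([(u-i['cx'])/i['fx'],-(v-i['cy'])/i['fy'],-1.]); return np.array(i['origin']),np.array(i['rotation'])@d
def onz(i,u,v,z):
    o,d=ray(i,u,v); return o+d*(z-o[2])/d[2]
def proj(i,p):
    c=np.array(i['rotation']).T@(np.array(p)-i['origin']); return i['cx']-i['fx']*c[0]/c[2], i['cy']+i['fy']*c[1]/c[2]
E
python3 - <<'E'
from h import *
a,i=cap('scene','s.png');b,j=cap('side','d.png')
print({k:np.round(v,3).tolist() for k,v in i.items() if k!='name'});print(j);print(readout.get_obs())
cv2.imwrite('pics/both.png',cv2.resize(np.vstack([a,b])[:,:,::-1],None,fx=.78,fy=.78))
E
```

```text
{'fx': 402.763, 'fy': 402.763, 'cx': 257.303, 'cy': 193.268, 'origin': [1283.615, -574.034, 691.585], 'rotation': [0.968, -0.025, 0.858]}
{'fx': 398.9800818490589, 'fy': 398.9800818490589, 'cx': 252.19514736065724, 'cy': 187.7165687782066, 'origin': array([360.22798827, 638.94493266, 758.93440524]), 'rotation': array([ 0.79722409,  0.01491545, -2.7470156 ])}
{'time': 0.1, 'joint_positions': array([-1.43299369e+00,  3.42665997e-01,  1.52493278e+00,  7.95698251e-06,
        1.27538403e+00, -1.45974909e-01]), 'dq': array([ 2.09923420e-04, -2.07714418e-03, -2.70098319e-03,  9.93923881e-04,
       -1.52152925e-03,  5.01062806e-05]), 'tau': array([ 1.76404235e-03, -4.32003880e+01, -2.44693816e+01,  7.19001051e-02,
        5.26130840e-02, -4.41042198e-05]), 'tool_pos': array([ 146.98958491, -503.7183412 ,  291.60373095]), 'tcp_rot': array([-3.14021839e+00, -2.09735722e-04,  2.83775080e-01]), 'contact_force': array([-0.16287817,  0.34533118,  0.23930604]), 'moment': array([-0.00421744, -0.04633698, -0.00646165]), 'finger_force': 0.0, 'grip_width': 91.57681887720229}
```

View pics/both.png

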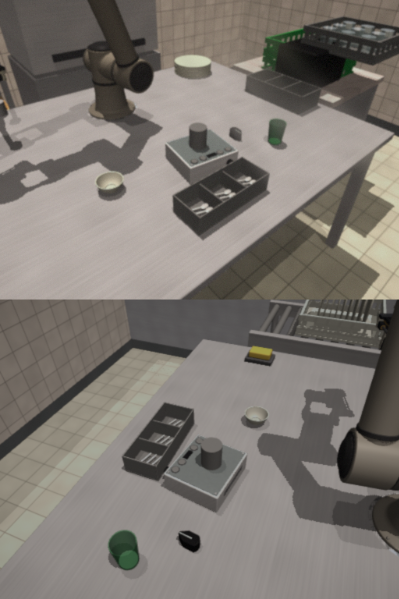

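The scene view (top) shows the beaker on the unit at about (254,175) full-res, with the knob behind it at (301,171). In the side view the beaker is at about (270,199), the knob at (241,309), the bowl at (328,150) and the tumbler at (159,322).

```bash
cat >> h.py <<'E'
from scipy.spatial.transform import Rotation as Ro
def _R(i): return Ro.from_euler('xyz',i['rotation']).as_matrix()
def ray(i,u,v):
    d=np.array([(u-i['cx'])/i['fx'],-(v-i['cy'])/i['fy'],-1.]); return np.array(i['origin']),_R(i)@d
def proj(i,p):
    c=_R(i).T@(np.array(p)-i['origin']); return i['cx']-i['fx']*c[0]/c[2], i['cy']+i['fy']*c[1]/c[2]
E
python3 - <<'E'
from h import *
i=viewer.camera_info('scene');j=viewer.camera_info('side')
f=lambda *a:print(*[np.round(x,0) for x in a])
f('beaker mid',onz(i,254,174,108),onz(j,270,199,108))
f('knob',onz(i,301,171,17),onz(j,241,309,17))
f('bowl',onz(j,328,150,20),onz(i,141,236,20)); f('tumb',onz(j,159,322,45),onz(i,354,170,45))
a=cv2.imread('pics/d.png'); c=a[160:340,140:340]; c=cv2.resize(c,None,fx=4,fy=4,interpolation=cv2.INTER_CUBIC)[:600]
c=cv2.resize(a[165:335,140:340],(800,600) if 0 else (706,600),interpolation=cv2.INTER_CUBIC)
cv2.imwrite('pics/c.png',c)
E
```

```text
Traceback (most recent call last):
TypeError: ufunc 'rint' not supported for the input types, and the inputs could not be safely coerced to any supported types according to the casting rule ''safe''
```

Run:
```python
from h import *
i=viewer.camera_info('scene');j=viewer.camera_info('side')
f=lambda n,*a:print(n,*[np.round(x,0) for x in a])
f('beaker mid',onz(i,254,174,108),onz(j,270,199,108))
f('knob',onz(i,301,171,17),onz(j,241,309,17))
f('bowl',onz(j,328,150,20),onz(i,141,236,20)); f('tumb',onz(j,159,322,45),onz(i,354,170,45))
a=cv2.imread('pics/d.png')
cv2.imwrite('pics/c.png',cv2.resize(a[165:335,140:340],(706,600),interpolation=cv2.INTER_CUBIC))
```

```text
beaker mid [575.  46. 108.] [574.  46. 108.]
knob [545. 273.  17.] [548. 276.  17.]
bowl [ 516. -283.   20.] [ 516. -276.   20.]
tumb [675. 373.  45.] [675. 373.  45.]
```

View pics/c.png

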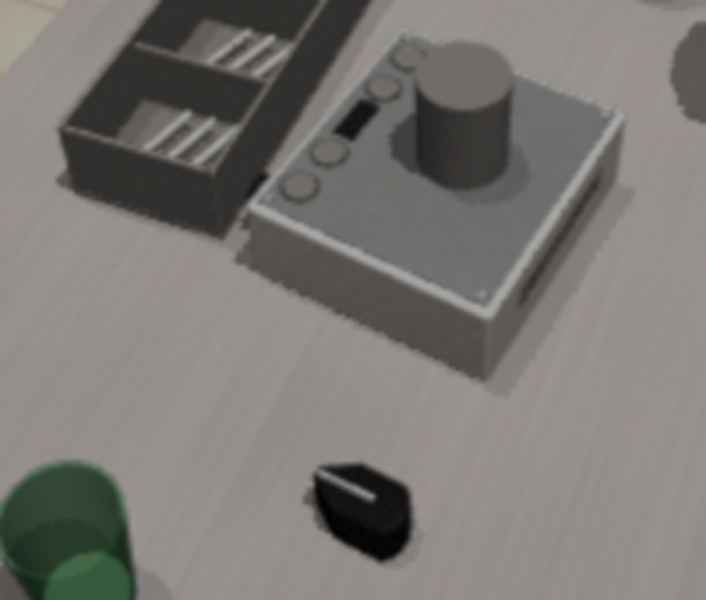

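The crop shows the beaker-top ellipse centre at about (464,76), the tray right beside the unit, and the knob's white line running from the nose (316,470) to (374,497).

Run:
```python
from h import *
j=viewer.camera_info('side'); s=3.53
p=lambda u,v,z: np.round(onz(j,140+u/s,165+v/s,z),1)[:2]
print('btop',p(464,76,146)); n,t=p(316,470,34),p(374,497,34); print('line',n,t,np.arctan2(*(n-t)[::-1]))
print('unit corners',p(250,208,70),p(488,312,70),p(622,117,70),p(408,33,70))
print('knob flank bottom',p(381,560,0),p(410,540,0))
```

```text
btop [572.   43.9]
line [575.1 270.8] [537.5 273.9] -0.08226075665921925
unit corners [682.9 134.7] [513.5 154.5] [484.5 -32.2] [651.7 -56.8]
knob flank bottom [526.5 291.6] [515.7 274. ]
```

```bash
python3 -m creep '0.017 0.022 0 0 0 -0.015 100;0.018 0.023 0 0 0 -0.015 100;0.018 0.023 0 0 0 -0.015 100;0.018 0.023 0 0 0 -0.015 100;0.018 0.023 0 0 0 -0.015 100;0.018 0.023 0 0 0 -0.015 100;0.018 0.023 0 0 0 -0.015 100;0.018 0.023 0 0 0 -0.015 100'
python3 -m creep '0.018 0.023 0 0 0 -0.015 100;0.018 0.023 0 0 0 -0.015 100;0.018 0.023 0 0 0 -0.015 100;0.018 0.023 0 0 0 -0.015 100;0.018 0.023 0 0 0 -0.015 100;0.018 0.023 0 0 0 -0.015 100;0.018 0.023 0 0 0 -0.015 100;0.018 0.023 0 0 0 -0.015 100'
python3 -m creep '0.018 0.023 0 0 0 -0.015 100;0.018 0.023 0 0 0 -0.015 100;0.018 0.023 0 0 0 -0.015 100;0.018 0.023 0 0 0 -0.015 100;0.018 0.023 0 0 0 -0.015 100;0.018 0.023 0 0 0 -0.015 100;0.017 0.022 0 0 0 -0.015 100;0 0 0 0 0 -0.015 100'
```

```text
time: 0.77
tool_pos: [290.5, -319.6, 292.0]
tcp_rot: [-3.141, 0.0, 0.163]
contact_force: [0.4, -0.6, 0.4]
grip_width: 91.9
finger_force: 0.0
time: 1.43
tool_pos: [434.6, -135.6, 292.0]
tcp_rot: [-3.141, 0.001, 0.043]
contact_force: [1.0, -0.3, -0.3]
grip_width: 92.2
finger_force: 0.0
time: 2.1
tool_pos: [560.8, 26.5, 291.4]
tcp_rot: [-3.14, -0.0, -0.074]
contact_force: [0.2, 0.3, -0.5]
grip_width: 91.7
finger_force: 0.0
```

```bash
python3 -m creep '0.012 0.0185 -0.015 0 0 0 100;0 0 -0.02 0 0 0 100;0 0 -0.02 0 0 0 100;0 0 -0.02 0 0 0 100;0 0 -0.02 0 0 0 100;0 0 -0.02 0 0 0 100;0 0 -0.015 0 0 0 100;0 0 0 0 0 0 100'
python3 -m creep '0 0 0 0 0 0 60;0 0 0 0 0 0 40;0 0 0 0 0 0 30;0 0 0 0 0 0 30;0 0 0 0 0 0 30;0 0 0 0 0 0 30'
```

```text
time: 2.77
tool_pos: [568.8, 41.0, 158.8]
tcp_rot: [3.141, 0.007, -0.077]
contact_force: [-0.5, 0.2, 0.2]
grip_width: 91.7
finger_force: 0.0
time: 3.27
tool_pos: [571.4, 41.6, 163.1]
tcp_rot: [-3.141, -0.002, -0.076]
contact_force: [0.2, -0.2, 4.0]
grip_width: 60.8
finger_force: 29.8
```

```bash
python3 -m creep '0 0 0.01 0 0 0 30;0 0 0.015 0 0 0 30;0 0 0.015 0 0 0 30;0 0 0.015 0 0 0 30;-0.01 0 0 0 0 0 30;-0.02 0 0 0 0 0 30;-0.02 0 0 0 0 0 30;-0.02 0 0 0 0 0 30'
python3 -m creep '-0.02 0 0 0 0 0 30;-0.02 0 0 0 0 0 30;-0.02 0 0 0 0 0 30;-0.02 0 0 0 0 0 30;-0.01 0 0 0 0 0 30;0 0 -0.01 0 0 0 30;0 0 -0.02 0 0 0 30;0 0 -0.02 0 0 0 30'
python3 -m creep '0 0 -0.02 0 0 0 30;0 0 -0.02 0 0 0 30;0 0 -0.015 0 0 0 30;0 0 -0.008 0 0 0 30;0 0 -0.004 0 0 0 30;0 0 0 0 0 0 30'
```

```text
time: 3.93
tool_pos: [500.1, 41.5, 217.7]
tcp_rot: [3.141, -0.0, -0.076]
contact_force: [-1.4, 0.3, -1.8]
grip_width: 61.0
finger_force: 29.8
time: 4.6
tool_pos: [412.0, 41.4, 167.9]
tcp_rot: [3.141, -0.004, -0.076]
contact_force: [0.5, 0.5, -2.2]
grip_width: 61.0
finger_force: 29.8
time: 5.1
tool_pos: [411.2, 41.4, 100.0]
tcp_rot: [3.141, 0.001, -0.076]
contact_force: [1.2, -1.3, -0.9]
grip_width: 61.0
finger_force: 29.8
```

```bash
python3 -m creep '0 0 -0.003 0 0 0 30;0 0 -0.002 0 0 0 30;0 0 -0.002 0 0 0 30;0 0 -0.001 0 0 0 30;0 0 0 0 0 0 30'
```

```text
time: 5.52
tool_pos: [411.3, 41.5, 93.1]
tcp_rot: [3.141, -0.001, -0.076]
contact_force: [-2.1, -1.0, 7.7]
grip_width: 60.9
finger_force: 29.8
```

```bash
python3 -m creep '0 0 0 0 0 0 50;0 0 0 0 0 0 80;0 0 0 0 0 0 100;0 0 0 0 0 0 100;0 0 0.01 0 0 0 100;0 0 0.03 0 0 0 100;0 0 0.04 0 0 0 100;0 0 0.04 0 0 0 100'
python3 -m creep '0.02 0 0.035 0 0 0 100;0.035 0 0.02 0 0 0 100;0.035 0 0.02 0 0 0 100;0.02 0 0.01 0 0 0 100;0 0 0 0 0 0 100;0 0 0 0 0 0 100'
python3 - <<'E'
from h import *
a,i=cap('wrist','w1.png');b,j=cap('side','d2.png')
print(i); print(proj(i,[572,44,100]))
cv2.imwrite('pics/m.png',np.hstack([a,b])[:,:,::-1][:, :] if 0 else cv2.resize(np.vstack([a,b])[:,:,::-1],None,fx=.78,fy=.78))
E
```

```text
time: 6.18
tool_pos: [410.2, 41.5, 213.2]
tcp_rot: [3.142, 0.003, -0.076]
contact_force: [1.3, -0.1, -0.7]
grip_width: 91.5
finger_force: 0.0
time: 6.68
tool_pos: [521.4, 41.5, 296.9]
tcp_rot: [3.141, 0.0, -0.076]
contact_force: [-0.9, -0.6, -0.2]
grip_width: 91.8
finger_force: 0.0
{'fx': 271.801613948278, 'fy': 271.801613948278, 'cx': 253.83547233743954, 'cy': 194.0040431512401, 'origin': array([603.05006909,  35.24538231, 389.75921274]), 'rotation': array([-3.06851164e-01, -4.40854275e-05, -1.64634215e+00])}
(np.float64(247.74942816906986), np.float64(139.43088567995946))
```

View pics/m.png

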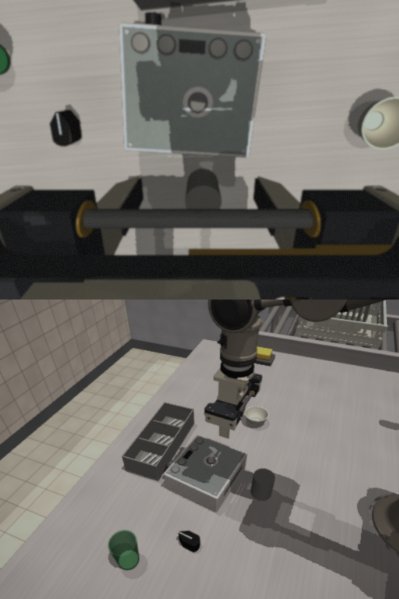

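The beaker stands upright on the bench. The wrist view shows the shaft at about (253,131) and the knob at (85,163). I'll enlarge both.

Run:
```python
from h import *
a=cv2.imread('pics/w1.png')
f=lambda u,v,h:cv2.resize(a[v-h:v+h,u-h:u+h],(400,400),interpolation=cv2.INTER_CUBIC)
cv2.imwrite('pics/z.png',np.hstack([np.clip(f(253,131,25)*1.5,0,255).astype(np.uint8),np.clip(f(85,163,40)*2.,0,255).astype(np.uint8)]))
```

```text
(no output)
```

View pics/z.png

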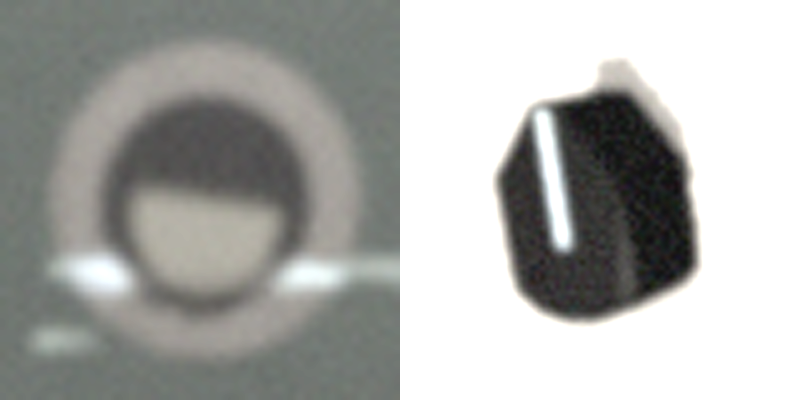

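The left crop shows the shaft's flat edge from (130,182) to (282,206), facing up in the image, with its base ring centred at (205,200). The right crop shows the knob's white line from (541,110) to (563,248).

Run:
```python
from h import *
R=np.round
i={'fx':271.801613948278,'fy':271.801613948278,'cx':253.83547233743954,'cy':194.0040431512401,'origin':np.array([603.05006909,35.24538231,389.75921274]),'rotation':np.array([-3.06851164e-01,-4.40854275e-05,-1.64634215])}
s=lambda u,v,z:onz(i,228+u/8-.5,106+v/8-.5,z)[:2]
k=lambda u,v,z:onz(i,45+(u-400)/5-.5,123+v/5-.5,z)[:2]
l,r=s(130,182,100),s(282,206,100); n=l-r; n=np.array([n[1],-n[0]])/np.hypot(*n); 
print('flat ang',np.arctan2(n[1],n[0]),'chord',np.hypot(*(l-r)),'axis',(l+r)/2-2.5*n,'bottom',s(205,298,100),'ring',s(205,200,70),'axis from bottom',s(205,298,100)+9.5*n)
a,b=k(541,110,34),k(563,248,34); d=(a-b); print('knob line',a,b,np.arctan2(d[1],d[0]),np.hypot(*d))
print('L flank',k(500,180,34),k(518,290,34),'R flank',k(605,165,34),k(632,280,34),'tail',k(580,320,0),k(560,312,34))
```

```text
flat ang -0.22845101399095608 chord 19.998528447976526 axis [579.02923288  38.02728527] bottom [568.1290954   38.62760837] ring [578.40576129  37.91525487] axis from bottom [577.38226983  36.47615235]
knob line [575.61056733 273.10658261] [539.18067785 277.35437363] -0.11607763986533941 36.67670344683088
L flank [558.45108095 288.94238719] [528.69013667 292.6357734 ] R flank [560.26472682 260.29498817] [529.10334287 261.19248106] tail [511.11824907 301.396677  ] [521.76910116 282.99323638]
```

```bash
python3 -m creep '0.02 -0.002 -0.01 0 0 -0.02 100;0.022 -0.002 -0.01 0 0 -0.02 100;0.015 0 -0.005 0 0 0 100;0 0 0 0 0 0 100;0 0 0 0 0 0 100;0 0 0 0 0 0 100'
python3 - <<'E'
from h import *
print(readout.get_obs()['tool_pos'],readout.get_obs()['tcp_rot'])
a,i=cap('wrist','w2.png');print(i)
p=np.array(proj(i,[578.5,38,100])); print(p)
u,v=p.astype(int)
np.save('w2.npy',[u,v])
cv2.imwrite('pics/z2.png',np.clip(cv2.resize(a[v-25:v+25,u-25:u+25,::-1],(500,500),interpolation=cv2.INTER_CUBIC)*1.5,0,255).astype(np.uint8))
E
```

```text
time: 7.28
tool_pos: [576.8, 37.6, 272.1]
tcp_rot: [3.141, 0.001, -0.116]
contact_force: [0.3, -0.2, 0.6]
grip_width: 91.6
finger_force: 0.0
[576.78649998  37.6456457  272.14345235] [ 3.14145236e+00  1.49138961e-03 -1.15975639e-01]
{'fx': 271.801613948278, 'fy': 271.801613948278, 'cx': 253.83547233743954, 'cy': 194.0040431512401, 'origin': array([658.26865265,  28.14765212, 364.89259187]), 'rotation': array([-3.08032569e-01, -1.06424686e-04, -1.68615242e+00])}
[253.21324428 190.3493944 ]
```

View pics/z2.png

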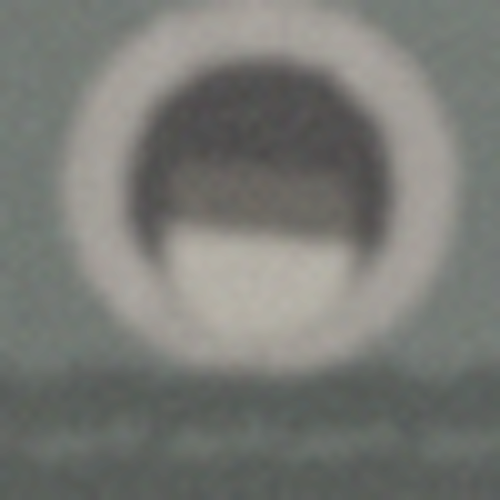

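The flat's top edge runs from (163,218) to (355,240) in the 10x crop, with the flat's wall visible above it. Next I move over the knob for the same view.

```bash
python3 - <<'E'
from h import *
i={'fx':271.801613948278,'fy':271.801613948278,'cx':253.83547233743954,'cy':194.0040431512401,'origin':np.array([658.26865265,28.14765212,364.89259187]),'rotation':np.array([-3.08032569e-01,-1.06424686e-04,-1.68615242])}
s=lambda u,v,z:onz(i,228+u/10-.5,165+v/10-.5,z)[:2]
l,r=s(163,218,100),s(355,240,100); n=l-r; n=np.array([n[1],-n[0]])/np.hypot(*n)
print(np.arctan2(n[1],n[0]),np.hypot(*(l-r)),(l+r)/2-2.5*n,'ring',s(260,185,70))
E
python3 -m creep '-0.005 0.03 0 0 0 0 100;-0.005 0.03 0 0 0 0 100;-0.005 0.03 0 0 0 0 100;-0.005 0.03 0 0 0 0 100;-0.005 0.03 0 0 0 0 100;-0.005 0.03 -0.01 0 0 0 100;-0.005 0.03 -0.02 0 0 0 100;-0.002 0.029 -0.015 0 0 0 100'
python3 -m creep '0 0 -0.02 0 0 0 100;0 0 0 0 0 0 100;0 0 0 0 0 0 100;0 0 0 0 0 0 100'
python3 - <<'E'
from h import *
print(readout.get_obs()['tool_pos'],readout.get_obs()['tcp_rot'])
a,i=cap('wrist','w3.png');print(i)
p=np.array(proj(i,[545,277,34])); print(p)
u,v=p.astype(int)
cv2.imwrite('pics/z3.png',np.clip(cv2.resize(a[v-40:v+40,u-40:u+40,::-1],(560,560),interpolation=cv2.INTER_CUBIC)*2.5,0,255).astype(np.uint8))
E
```

```text
-0.23415259030067795 19.6227519888203 [579.15016998  38.01738332] ring [578.00306744  37.79608868]
time: 8.0
tool_pos: [539.4, 277.9, 227.6]
tcp_rot: [-3.141, -0.001, -0.116]
contact_force: [0.9, 0.0, -0.6]
grip_width: 91.8
finger_force: 0.0
time: 8.33
tool_pos: [541.3, 275.9, 208.8]
tcp_rot: [-3.141, -0.002, -0.117]
contact_force: [0.2, -0.2, -0.2]
grip_width: 91.7
finger_force: 0.0
[541.3444295  275.87651331 208.79890259] [-3.14115257e+00 -1.63349426e-03 -1.16851737e-01]
{'fx': 271.801613948278, 'fy': 271.801613948278, 'cx': 253.83547233743954, 'cy': 194.0040431512401, 'origin': array([622.51360748, 266.29679772, 301.77505952]), 'rotation': array([-3.04981132e-01,  4.99215066e-04, -1.68706602e+00])}
[252.3687611  188.36674713]
```

View pics/z3.png

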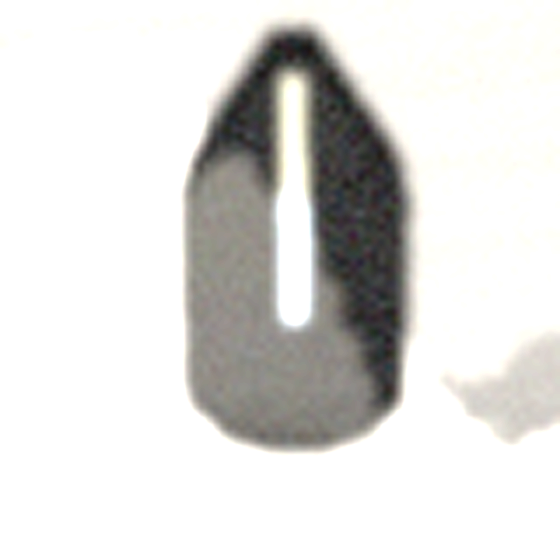

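The knob seen from above has flanks at u=185 and 408, the nose tip at (292,25), the tail at (297,448), and the line from (291,70) to (294,322).

Run:
```python
from h import *
i={'fx':271.801613948278,'fy':271.801613948278,'cx':253.83547233743954,'cy':194.0040431512401,'origin':np.array([622.51360748,266.29679772,301.77505952]),'rotation':np.array([-3.04981132e-01,4.99215066e-04,-1.68706602])}
s=lambda u,v,z=34:onz(i,212+u/7-.5,148+v/7-.5,z)[:2]
a,b=s(291,70),s(294,322); d=a-b; th=np.arctan2(d[1],d[0]); e=np.array([np.cos(th),np.sin(th)]); y=np.array([-e[1],e[0]])
print('th',th,'line',a,b)
t=s(297,448); print('tail',t,'axis by tail',t+24*e,'nose z34',s(292,25),'nose z0',s(292,25,0),'axis',s(292,25)-36*e,s(292,25,0)-36*e)
L,Rr=s(185,290),s(408,290);print('flanks',L,Rr,(L-Rr)@y,'mid',(L+Rr)/2)
```

```text
th -0.10527870700100024 line [576.55756604 272.56116639] [539.38389798 276.4892854 ]
tail [519.58440089 278.35433929] axis by tail [543.45152042 275.8323152 ] nose z34 [582.85994728 271.67814729] nose z0 [577.82503309 272.36142932] axis [547.05926799 275.46118342] [542.0243538  276.14446544]
flanks [546.12127839 291.79868269] [542.33128061 259.30765176] 32.70940768342198 mid [544.2262795  275.55316722]
```

```bash
python3 -m creep '0.0015 0 -0.02 0 0 0.011 100;0 0 -0.025 0 0 0 100;0 0 -0.025 0 0 0 100;0 0 -0.02 0 0 0 100;0 0 -0.015 0 0 0 100;0 0 -0.01 0 0 0 100;0 0 0 0 0 0 100;0 0 0 0 0 0 100'
```

```text
time: 9.05
tool_pos: [543.2, 276.1, 93.1]
tcp_rot: [-3.141, -0.001, -0.106]
contact_force: [0.7, -0.2, -0.1]
grip_width: 91.7
finger_force: 0.0
```

```bash
python3 -m creep '0 0 -0.01 0 0 0 100;0 0 -0.008 0 0 0 100;0 0 -0.004 0 0 0 100;0 0 0 0 0 0 70;0 0 0 0 0 0 40;0 0 0 0 0 0 20;0 0 0 0 0 0 10;0 0 0 0 0 0 10'
python3 -m creep '0 0 0 0 0 0 10;0 0 0 0 0 0 10;0 0 0 0 0 0 10'
```

```text
time: 9.72
tool_pos: [542.7, 276.6, 70.6]
tcp_rot: [-3.141, -0.001, -0.105]
contact_force: [0.3, 0.6, 0.3]
grip_width: 63.3
finger_force: 0.0
time: 9.97
tool_pos: [542.6, 276.5, 70.3]
tcp_rot: [3.142, -0.0, -0.105]
contact_force: [-1.1, 0.2, 0.5]
grip_width: 43.1
finger_force: 0.0
```

```bash
python3 -m creep '0 0 0 0 0 0 10;0 0 0 0 0 0 10;0 0 0 0 0 0 10;0 0 0 0 0 0 10;0 0 0.01 0 0 0 10;0 0 0.03 0 0 0 10;0 0 0.035 0 0 0 10;0 0 0.035 0 0 0 10'
python3 -m creep '0.003 -0.03 0.02 0 0 -0.02 10;0.005 -0.03 0 0 0 -0.02 10;0.005 -0.03 0 0 0 -0.02 10;0.005 -0.03 0 0 0 -0.02 10;0.005 -0.03 0 0 0 -0.02 10;0.005 -0.03 0 0 0 -0.02 10;0.005 -0.03 0 0 0 -0.006 10;0.003 -0.0285 0 0 0 0 10'
python3 -m creep '0 0 0 0 0 0 10;0 0 0 0 0 0 10;0 0 0 0 0 0 10;0 0 0 0 0 0 10'
python3 - <<'E'
from h import *
a,i=cap('wrist','w4.png');b,j=cap('side','d4.png')
u,v=map(int,proj(j,[578,38,130]))
c=cv2.resize(b[v-50:v+50,u-50:u+50],(384,384),interpolation=cv2.INTER_CUBIC)
cv2.imwrite('pics/z4.png',np.clip(cv2.resize(np.hstack([a,c])[:,:,::-1],None,fx=.89,fy=.89)*1.8,0,255).astype(np.uint8))
E
```

```text
time: 10.63
tool_pos: [542.0, 276.3, 181.4]
tcp_rot: [3.141, 0.002, -0.105]
contact_force: [0.2, 0.8, -1.0]
grip_width: 33.4
finger_force: 30.0
time: 11.3
tool_pos: [578.7, 36.4, 201.0]
tcp_rot: [3.142, -0.001, -0.232]
contact_force: [-0.5, -0.7, -0.8]
grip_width: 33.7
finger_force: 30.0
time: 11.63
tool_pos: [578.3, 39.1, 200.5]
tcp_rot: [-3.141, 0.0, -0.23]
contact_force: [0.2, -0.3, -0.2]
grip_width: 33.7
finger_force: 30.0
```

View pics/z4.png

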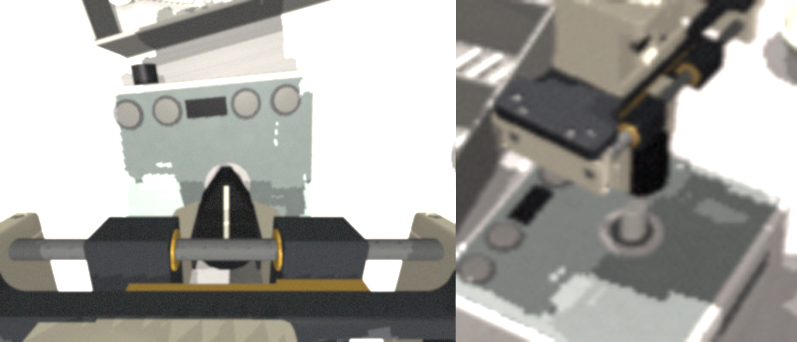

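The wrist view shows the knob held nose-forward with its line straight. In the side crop it hangs just over the shaft.

```bash
python3 -m creep '0.0004 -0.0006 -0.015 0 0 0 10;0 0 -0.008 0 0 0 10;0 0 -0.005 0 0 0 10;0 0 0 0 0 0 10;0 0 0 0 0 0 10'
python3 -m creep '0 0 -0.002 0 0 0 10;0 0 -0.002 0 0 0 10;0 0 -0.002 0 0 0 10;0 0 0 0 0 0 10;0 0 0 0 0 0 10'
```

```text
time: 12.15
tool_pos: [578.8, 37.7, 172.1]
tcp_rot: [3.141, 0.001, -0.231]
contact_force: [-0.2, 0.5, -0.1]
grip_width: 33.5
finger_force: 30.0
time: 12.57
tool_pos: [578.9, 37.4, 166.2]
tcp_rot: [3.141, 0.0, -0.231]
contact_force: [0.5, 1.6, -1.0]
grip_width: 34.2
finger_force: 30.0
```

```bash
python3 -m creep '0 0 -0.003 0 0 0 10;0 0 -0.003 0 0 0 10;0 0 -0.003 0 0 0 10;0 0 -0.003 0 0 0 10;0 0 0 0 0 0 10;0 0 0 0 0 0 10'
python3 -m creep '0 0 -0.002 0 0 0 10;0 0 -0.002 0 0 0 10;0 0 -0.002 0 0 0 10;0 0 -0.002 0 0 0 10;0 0 -0.001 0 0 0 10;0 0 0 0 0 0 10'
```

```text
time: 13.07
tool_pos: [578.8, 37.4, 153.9]
tcp_rot: [3.141, 0.001, -0.231]
contact_force: [0.1, 0.2, -1.2]
grip_width: 34.2
finger_force: 30.0
time: 13.57
tool_pos: [579.1, 37.4, 145.9]
tcp_rot: [-3.142, -0.001, -0.231]
contact_force: [-2.2, 0.3, 7.6]
grip_width: 34.1
finger_force: 30.0
```

```bash
python3 -m creep '0 0 -0.001 0 0 0 10;0 0 -0.001 0 0 0 10;0 0 -0.001 0 0 0 10;0 0 0 0 0 0 10;0 0 0 0 0 0 10;0 0 0 0 0 0 10'
```

```text
time: 14.07
tool_pos: [579.1, 37.4, 144.2]
tcp_rot: [-3.141, -0.002, -0.231]
contact_force: [-4.9, 0.6, 13.5]
grip_width: 33.8
finger_force: 30.0
```

```bash
python3 -m creep '-0.0003 0 -0.0005 0 0 0 10;0 0 0 0 0 0 10;0 0 0 0 0 0 10;0 0 0 0 0 0 10'
python3 - <<'E'
from h import *
b,j=cap('side','d5.png')
cv2.imwrite('pics/z5.png',np.clip(cv2.resize(b[120:330,150:400,::-1],None,fx=2.8,fy=2.8,interpolation=cv2.INTER_CUBIC)*1.5,0,255).astype(np.uint8))
E
```

```text
time: 14.4
tool_pos: [579.1, 37.4, 144.2]
tcp_rot: [-3.141, -0.003, -0.231]
contact_force: [-5.1, 0.8, 17.2]
grip_width: 33.9
finger_force: 30.0
```

View pics/z5.png

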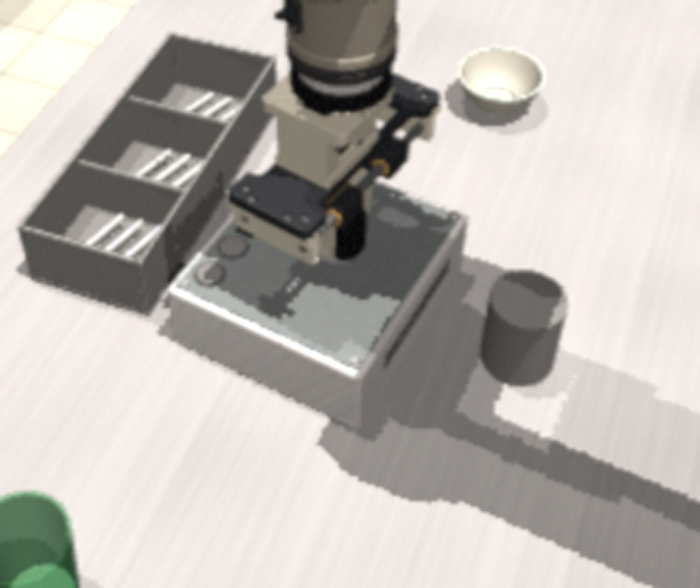

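The knob is fully down on the shaft at (350,235), at its hard stop: 17 N with no further travel. The beaker stands mouth down and clear at (525,325).

```bash
python3 -c "
from plant import order
print(order.close_job())"
```

```text
the job is handed in; nothing more can be done
None
```

I handed the job in at 14.4 s: the beaker stands mouth down on the bench clear of the unit, and the knob is home on the D-shaft, still gripped and pressed to its stop at about 17 N; the hand-in returned no verdict.

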